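# Make up a stacked-disc pillar candle in its mould

### The job

Make up the pillar candle mould: first stand the metal tube upright on the mould base so that it seats round the plug and the pin, then drop the three wax discs over the pin and down into the tube so that they lie flat on one another, the thickest first, the fluted one next and the thin one last. Finish by setting the three-armed centring spider over the pin so that it lies level on the tube's rim, and leave the black tin, the candle jar and the wick carton where they are.

Things in the scene. Friction and masses are not known exactly. Their poses are not given: they have to be found in the camera images.
- mould_base: Mould base, fixed: aluminium plate 104 mm across, top at z 12 mm; on it a black cone plug (56 mm across at foot, 50 at top, top at z 18) and an upright steel pin 7 mm across up to z 92, its last 14 mm tapering to a 2 mm point. Origin: underside centre, on the pin axis at table height; z up. The tube stands on the plate round the plug: rim then at z 76, pin 16 mm above the rim.
- mould_tube_mid (a point): Mould tube, loose, standing: aluminium, open both ends, 68 mm outside, 64 mm high, bore 59 mm; the top 9 mm of the bore flares to 65 mm, below it a thin bead outside; this end stays up. Point: on the axis half-way up; z along the axis. Seated: point 44 mm above the table. 0.14 kg. The pin comes up through it when lowered and ends 16 mm above the rim: leave room under the gripper's body.
- disc_thick_mid (a point): Thick disc, loose, flat: plain round, honey-coloured wax, 53 mm across, 22 mm thick, 16 mm hole in the middle. Point: its centre, half-way up; z along the axis. 0.045 kg. Has 3 mm play all round in the tube, 4.5 mm on the pin. Fingers round it cannot enter the tube: release it just above the rim, pin already in its hole, and it falls flat to the bottom. In place: centre 29 mm above the table.
- disc_fluted_mid (a point): Fluted wax disc, loose, flat: same wax, 53 mm across over its 12 flutes, 16 mm thick, 16 mm hole in the middle. Point: its centre, half-way up; z along the axis. 0.032 kg. In place: centre 48 mm above the table.
- disc_thin_mid (a point): Thin wax disc, loose, flat: plain round, same wax, 53 mm across, 11 mm thick, 16 mm hole in the middle. Point: its centre, half-way up; z along the axis. 0.023 kg. In place: centre 61.5 mm above the table.
- spider_hub (a point): Steel centring spider, loose, on its lugs: hub 24 mm across, 18 mm high, 12 mm hole right through; 3 flat arms 5 mm thick from its foot out to 42 mm radius, lugs at their ends 5 mm down (inner face at 38 mm). Grip the hub. Point: on the axis, mid-hub, 14 mm above the lugs' feet, 9 above the arms' undersides. 0.07 kg. In place: arms on the rim, point 85 mm above the table, any yaw.
- tin_small: Bystander: small black closed tin, 51 mm across, 30 mm high, loose among the parts. Origin: centre of its underside.
- candle_jar: Bystander: glass jar with a pale green candle, 68 mm across, 78 mm high, loose at the left of the work. Origin: centre of its underside.
- wick_carton: Bystander: small brown carton 66x115x54 mm, long side along its own y, loose at the right of the work. Origin: centre of its underside.

How it is judged:
On the way, in this order (a step that is already met when the one before it is completed fails the run):
1. the tube stands seated on the base round the plug (z of mould_tube_mid in the frame of mould_base between 0.041 and 0.047 m and horizontal distance between mould_tube_mid and mould_base below 0.004 m and angle between mould_tube_mid's own z axis and vertical below 0.07 rad), for 0.2 s.
2. the thick disc lies flat at the bottom of the tube (z of disc_thick_mid in the frame of mould_base between 0.026 and 0.032 m and horizontal distance between disc_thick_mid and mould_base below 0.005 m and angle between the z axis of disc_thick_mid and the z axis of mould_base, either way round below 0.07 rad), for 0.2 s.
3. the fluted disc lies flat on the thick one (z of disc_fluted_mid in the frame of mould_base between 0.045 and 0.051 m and horizontal distance between disc_fluted_mid and mould_base below 0.005 m and angle between the z axis of disc_fluted_mid and the z axis of mould_base, either way round below 0.07 rad), for 0.2 s.
4. the thin disc lies flat on the fluted one (z of disc_thin_mid in the frame of mould_base between 0.0585 and 0.0645 m and horizontal distance between disc_thin_mid and mould_base below 0.005 m and angle between the z axis of disc_thin_mid and the z axis of mould_base, either way round below 0.07 rad), for 0.2 s.
At the end, for the whole second after the job is handed in: At rest on the base, released: tube within 4 mm of the pin axis; inside it the thick, fluted, thin discs in this order from below, and the spider on the rim, each within 5 mm of the axis; all within 3 mm of their seated heights and upright or level within 0.07 rad (all of step 1 and all of step 2 and all of step 3 and all of step 4 and z of spider_hub in the frame of mould_base between 0.082 and 0.088 m and horizontal distance between spider_hub and mould_base below 0.005 m and angle between spider_hub's own z axis and vertical below 0.07 rad and linear speed of each of mould_tube, disc_thick, disc_fluted, disc_thin, spider below 0.02 m/s); the robot touches nothing.
It fails at once if the black tin is moved by more than 25 mm (distance of tin_small from where it was at the start of the episode above 0.025 m).
It fails at once if the candle jar is moved by more than 25 mm (distance of candle_jar from where it was at the start of the episode above 0.025 m).
It fails at once if the wick carton is moved by more than 25 mm (distance of wick_carton from where it was at the start of the episode above 0.025 m).
It also fails if it takes over 115 s, if anything falls off the work surface, if the arm or the gripper's body presses on something with over 40 N, if the wrist force passes 120 N, or if a joint passes its speed limit or range.

### The arm

A 7-joint arm with a two-finger parallel gripper is mounted at the origin on a cart in front of the work surface, level with it; the furniture and walls round the work are solid. World frame = base frame: x ahead of the robot, y to its left, z up, the work surface at z = 0. Lengths are in m, angles in rad, forces in N, time in s.
With the tool pointing down it reaches from about 0.425 to 0.925 m from the base axis. Payload 6.8 kg.
Tool frame: the origin (TCP) lies on the front face of the gripper's body, between the roots of the fingers; the fingertips stand 73 mm ahead of it and the grasp point (between the pads) lies 54 mm ahead of it; z points along the fingers, y is the line along which they close (so a half turn about z gives the same grasp; the last joint's range is limited). The gripper opens to 85 mm and grips with 20 to 120 N. Pads are 22 mm wide; open, the fingers measure 114 mm over their backs; the gripper's body (76 mm by 85 mm) begins 54 mm behind the grasp point. The pads swing forward as they close: fully open they stand 13 mm farther back than shut.
Start: joints at [1.1, 0.477, 0.022, 1.555, -0.011, 1.109, -0.083], TCP at [0.24, -0.631, 0.304] pointing down, gripper open.
Joint ranges: [-2.96, 2.96], [-0.34, 2.1], [-1.41, 1.46], [0.24, 2.44], [-1.37, 4.51], [0.17, 1.92], [-2.96, 2.96]. Speed limits (rad/s): [2.39, 2.39, 3.14, 3.14, 3.14, 3.14, 3.14].

### API

Orientations are given as a unit quaternion [x, y, z, w].
In Python, from bench import arm gives the robot as it stands. The module is installed in compiled form; this text tells all that it offers.
- The arm moves only by the tool apply_moves, never from a script. Its argument "increments" is one flat list of numbers, 4 for each row, row after row: the shift along the tool's x, y, z each as a share of 100 mm, from -1 to 1, then the turn about the tool's z as a share of 0.08 rad, from -1 to 1. A call has exactly 5 rows; each row shifts and turns the commanded pose from where the row before left it, along the tool's axes as they then stand; what a row does not reach is not made up. A row lasts 1/10 s, in which the tool goes at most 50 mm and 8.59 degrees, less where a joint would pass 70% of its speed; a pose out of reach is approached as far as the arm can. A call with a number of a shift or a turn outside -1 to 1 is refused whole. A call with a gripper value outside its range is refused whole. "claw" is the gripper's target within -1 to 1 (shut at 1, half-way at 0, fully open at -1), set as the call begins (left out, the last holds). The fingers move at their own pace and stop on an object; "grip_force" is the grip in N (left out, the last holds). Time passes only in rows, so rows that do not move let the fingers close, or fill a call up. It gives the time, the measured TCP pose, the force, the opening and the grip force at its end, in the units of the state.
- arm.read_state(): the state, without advancing time (a new reading comes with each control period).
- arm.snapshot(name): name is "scene" or "top"; returns the picture (384x512x3 uint8, red, green, blue); there is no depth.
- arm.get_calibration(name): a dict with "vfov" (degrees; the focal length in pixels is half the picture's height over the tangent of half this angle, whatever the lens; pixels are square), "cx", "cy" (the principal point, pixels), "world_from_camera" (4x4, takes a point from camera to world coordinates). Camera axes: x right, y down, z forward; pixel columns grow to the right and rows downward; lengths in m; the calibration is good to about 2 mm. A picture is of the moment at which its call begins. get_calibration takes no time and is no camera call.
- arm.sign_off(): hands the job in; it is judged then, once.
The state is a dict: "time_s": time; "joint_positions": joint angles; "qvel": joint speeds; "joint_efforts": joint torques, N m; "position": TCP position; "eef_rot": TCP orientation; "force": force on the tool from outside, world axes, zero at the start; "torque": the same for the moment, N m; "finger_gap": finger opening in m; "gripper_force": force on a finger pad.
Only numpy, scipy, OpenCV 4.12 (cv2) and the standard library are available. Lean on these libraries where they do the work, as an engineer would, in place of code of your own. Each camera call takes 0.05 s, during which the arm holds its last target. There are 200 camera calls.

## Working session

There is one attempt and no reset: what is moved stays moved. The work goes in short steps, Python scripts to look and compute and a tool call to move; the robot and the scene stay as the last step left them, time stands still between calls to the robot, and variables do not carry over. Pictures are saved under pics/ and viewed, at most 14 in all, crops included, and the job is handed in when it is done.

Besides the shell and the picture viewer there is one more tool, called in YAML: its name, and indented under it one key for each argument. apply_moves: Moves the arm, as the interface text tells. Its arguments: {"type":"object","properties":{"increments":{"type":"array"},"claw":{"type":"number"},"grip_force":{"type":"number"}},"required":["increments"]}

```bash
mkdir -p pics; python3 - <<'E'
from bench import arm
import cv2,numpy as np
np.set_printoptions(precision=4,suppress=True)
for n in("scene","top"):
    im=arm.snapshot(n); cv2.imwrite(f"pics/{n}0.png",im[...,::-1]); 
    c=arm.get_calibration(n); print(n,c)
    cv2.imwrite(f"pics/{n}0b.png",cv2.resize(im[...,::-1],(800,600),interpolation=cv2.INTER_CUBIC))
print(arm.read_state())
E
```

```text
scene {'vfov': 53.41444943169836, 'cx': 259.7572213193905, 'cy': 199.3697470658644, 'world_from_camera': array([[-0.7682, -0.3795,  0.5156, -0.0387],
       [-0.6402,  0.4475, -0.6244,  0.6547],
       [ 0.0062, -0.8098, -0.5867,  0.7075],
       [ 0.    ,  0.    ,  0.    ,  1.    ]])}
top {'vfov': 54.53952635263881, 'cx': 258.66472870228375, 'cy': 191.13290788453938, 'world_from_camera': array([[ 0.004 , -0.9945,  0.1048,  0.4001],
       [-1.    , -0.0041, -0.0004, -0.0433],
       [ 0.0009, -0.1048, -0.9945,  1.1641],
       [ 0.    ,  0.    ,  0.    ,  1.    ]])}
{'time_s': 0.1, 'joint_positions': array([ 1.0999,  0.4777,  0.0224,  1.5563, -0.0115,  1.1093, -0.0831]), 'qvel': array([-0.0008, -0.0027, -0.0011, -0.0005, -0.0014, -0.0003, -0.0004]), 'joint_efforts': array([  0.0041, -59.7759,   1.6139, -28.1952,   0.0129,   0.0051,
         0.    ]), 'position': array([ 0.2394, -0.6307,  0.303 ]), 'eef_rot': array([ 0.9836,  0.1804, -0.0002, -0.0008]), 'force': array([ 0.7428, -0.1536, -0.505 ]), 'torque': array([0.0543, 0.0384, 0.0498]), 'gripper_force': 0.0, 'finger_gap': 0.08569486361080193}
```

View pics/top0b.png

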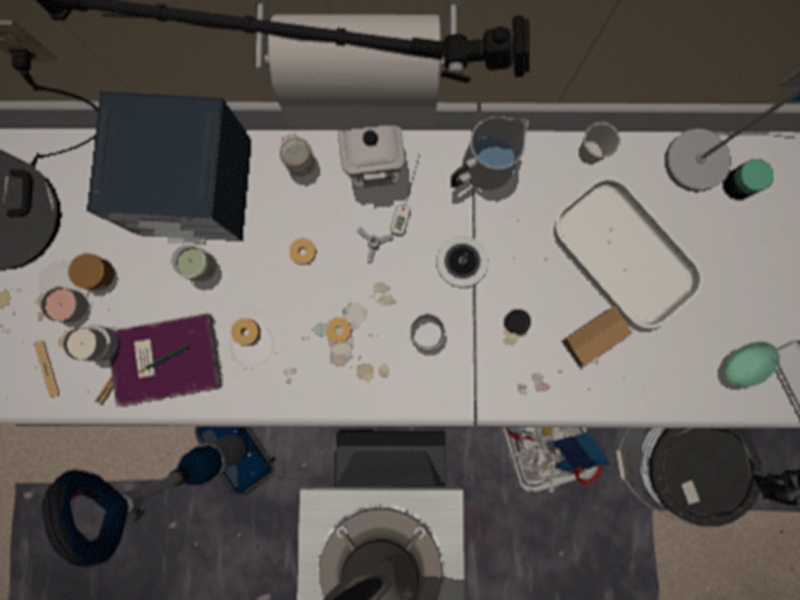

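View pics/scene0b.png

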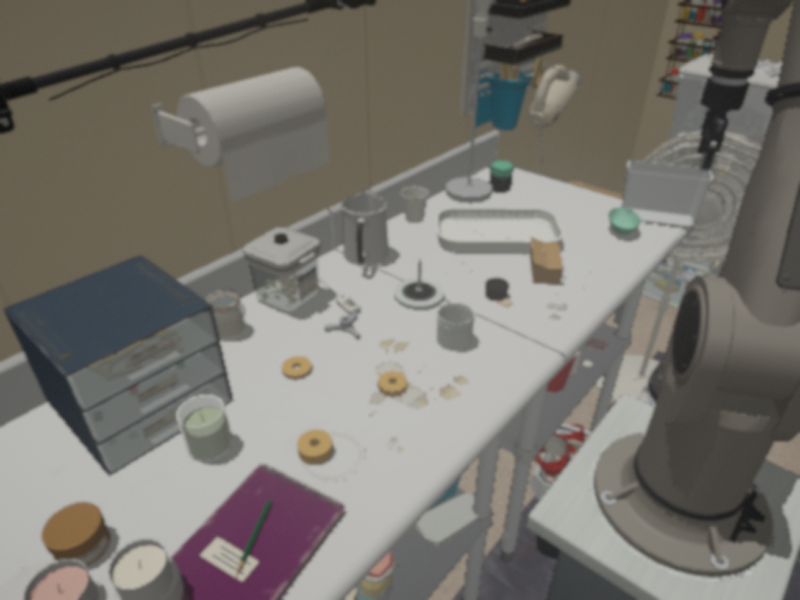

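Top view (800 px scale): base at (463,261), tube (428,333), discs (245,332) thick, (339,330) fluted, (302,251) thin, spider (374,241), tin (517,321), jar (193,264), carton (597,336). The scene view agrees. I'll enlarge for accuracy.

```bash
python3 - <<'E'
import cv2
im=cv2.imread("pics/top0.png")
def crop(x0,y0,w,h,s,n): cv2.imwrite(n,cv2.resize(im[y0:y0+h,x0:x0+w],None,fx=s,fy=s,interpolation=cv2.INTER_CUBIC))
crop(140,140,100,90,6,"pics/c1.png"); crop(222,135,130,95,6,"pics/c2.png")
E
```

```text
(no output)
```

View pics/c1.png

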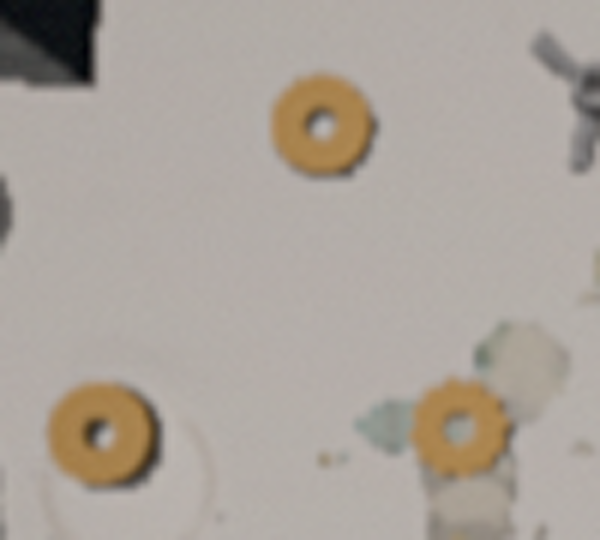

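View pics/c2.png

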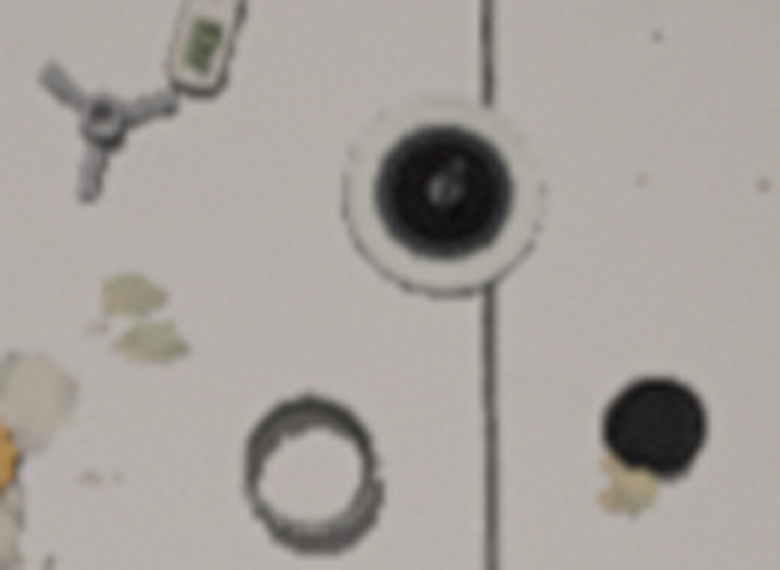

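Crop 1 (6x, origin 140,140): thin disc (322,124), thick (101,433), fluted (460,428). Crop 2 (origin 222,135): base (444,193), tube rim ~(313,460), spider hub (103,117), tin (655,428). Overlay the models in both views to check.

```bash
cat > h.py <<'E'
from bench import arm
import cv2,numpy as np
np.set_printoptions(precision=4,suppress=True)
C={n:arm.get_calibration(n) for n in("scene","top")}
F={n:192/np.tan(np.radians(c["vfov"]/2)) for n,c in C.items()}
def ray(n,u,v,z):
    c=C[n];M=c["world_from_camera"];d=M[:3,:3]@[(u-c["cx"])/F[n],(v-c["cy"])/F[n],1]
    return M[:3,3]+d*(z-M[2,3])/d[2]
def proj(n,P):
    c=C[n];M=c["world_from_camera"];q=(np.atleast_2d(P)-M[:3,3])@M[:3,:3]
    return q[:,:2]/q[:,2:]*F[n]+[c["cx"],c["cy"]]
def circ(p,r,z):
    a=np.linspace(0,2*np.pi,60);return np.c_[p[0]+r*np.cos(a),p[1]+r*np.sin(a),0*a+z]
def over(n,im,circles,x0,y0,w,h,s):
    o=cv2.resize(im[y0:y0+h,x0:x0+w],None,fx=s,fy=s,interpolation=cv2.INTER_CUBIC)
    for (p,r,z,col) in circles:
        q=(proj(n,circ(p,r,z))+.5-[x0,y0])*s-.5
        cv2.polylines(o,[np.round(q*8).astype(int)],True,col,1,cv2.LINE_AA,3)
    return o
E
cat > m.py <<'E'
from h import *
def px(u,v,x0,y0): return (u+.5)/6-.5+x0,(v+.5)/6-.5+y0
it=dict(thin=(322,124,140,140,.011),thick=(101,433,140,140,.022),fluted=(460,428,140,140,.016),
 base=(444,193,222,135,.012),tube=(313,460,222,135,.064),spider=(103,117,222,135,.023),tin=(655,428,222,135,.03))
P={k:ray("top",*px(*v[:4]),v[4]) for k,v in it.items()}
for k,p in P.items(): print(k,p,proj("scene",p)[0])
g,r,b=(0,255,0),(0,0,255),(255,0,0)
L=[]
for k,h in(("thin",.011),("thick",.022),("fluted",.016)): L+=[(P[k],.0265,h,g),(P[k],.0265,0,r),(P[k],.008,h,b)]
L+=[(P["base"],.052,.012,g),(P["base"],.025,.018,r),(P["base"],.002,.09,b),(P["tube"],.034,.064,g),(P["tube"],.034,0,r),(P["spider"],.012,.023,g),(P["spider"],.042,.005,r)]
t=cv2.imread("pics/top0.png");s=cv2.imread("pics/scene0.png")
cv2.imwrite("pics/o1.png",np.vstack([over("top",t,L,140,135,200,95,4)]))
cv2.imwrite("pics/o2.png",over("scene",s,L,170,155,160,145,4))
E
python3 m.py
```

```text
thin [0.6183 0.1619 0.011 ] [189.744  233.4033]
thick [0.4557 0.2693 0.022 ] [201.409  282.2294]
fluted [0.4593 0.0866 0.016 ] [251.0678 243.15  ]
base [ 0.5988 -0.1592  0.012 ] [268.028  186.1845]
tube [ 0.4565 -0.0886  0.064 ] [291.5689 199.5284]
spider [0.6361 0.0186 0.023 ] [221.3478 203.8589]
tin [ 0.4752 -0.2638  0.03  ] [318.1229 181.6083]
```

View pics/o1.png

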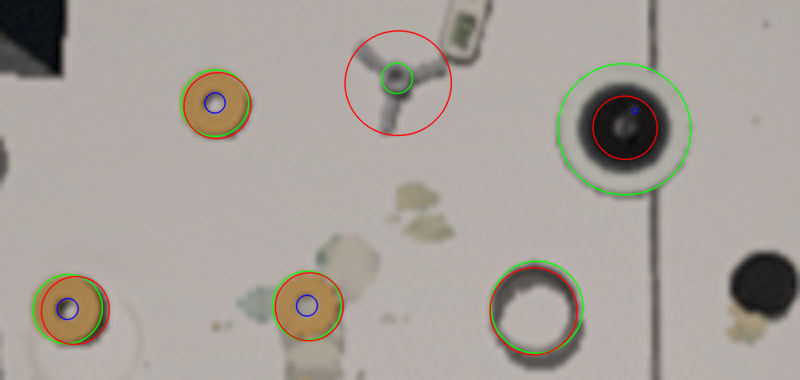

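View pics/o2.png

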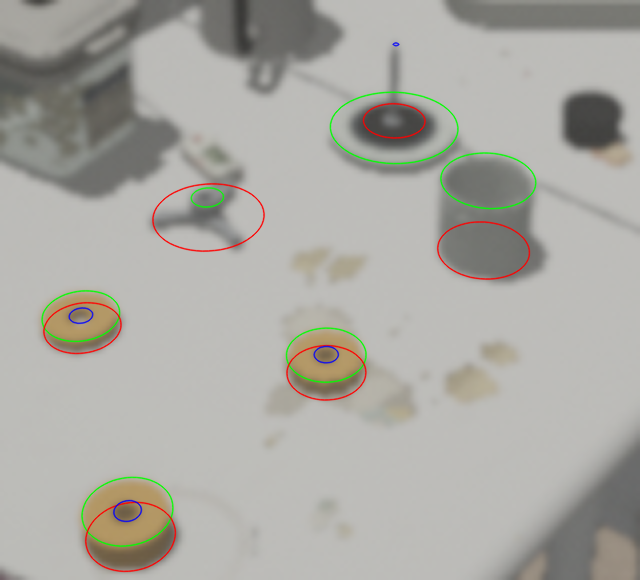

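The overlays fit in both views to about 2 mm. Turn the tool to square yaw and go above the tube.

apply_moves:
  increments: [0, 0, 0, 1, 0, 0, 0, 1, 0, 0, 0, 1, 0, 0, 0, 1, 0, 0, 0, 0.54]
  claw: -1

```text
time_s: 0.6
position: [0.2395, -0.6308, 0.3033]
eef_rot: [1.0, -0.002, -0.0, -0.001]
force: [-0.5, 0.1, -0.4]
finger_gap: 0.0851
gripper_force: 0.0
```

apply_moves:
  increments: [0.18, -0.45, 0, 0, 0.18, -0.45, 0, 0, 0.18, -0.45, 0, 0, 0.18, -0.45, 0, 0, 0.18, -0.45, 0, 0]

```text
time_s: 1.1
position: [0.3299, -0.4041, 0.3036]
eef_rot: [1.0, -0.0, -0.0, -0.0]
force: [0.9, -0.4, 0.1]
finger_gap: 0.0853
gripper_force: 0.0
```

apply_moves:
  increments: [0.18, -0.45, 0, 0, 0.18, -0.45, 0, 0, 0.18, -0.45, 0, 0, 0.18, -0.45, 0, 0, 0.18, -0.45, 0, 0]

```text
time_s: 1.6
position: [0.4199, -0.1792, 0.3039]
eef_rot: [1.0, -0.0, -0.0, 0.0]
force: [1.7, -0.4, 0.0]
finger_gap: 0.0853
gripper_force: 0.0
```

apply_moves:
  increments: [0.08, -0.18, 0.2, 0, 0.08, -0.18, 0.2, 0, 0.08, -0.18, 0.2, 0, 0.08, -0.18, 0.2, 0, 0.05, -0.2, 0.2, 0]

```text
time_s: 2.1
position: [0.4571, -0.0885, 0.203]
eef_rot: [1.0, -0.0, 0.0, -0.0]
force: [-0.4, 0.5, 0.2]
finger_gap: 0.0851
gripper_force: 0.0
```

apply_moves:
  increments: [0, 0, 0, 0, 0, 0, 0, 0, 0, 0, 0, 0, 0, 0, 0, 0, 0, 0, 0, 0]

```text
time_s: 2.6
position: [0.4569, -0.09, 0.2046]
eef_rot: [1.0, -0.001, 0.001, 0.0]
force: [0.5, 0.2, -0.1]
finger_gap: 0.0855
gripper_force: 0.0
```

apply_moves:
  increments: [0, 0, 0.25, 0, 0, 0, 0.25, 0, 0, 0, 0.25, 0, 0, 0, 0.25, 0, 0, 0, 0.17, 0]

```text
time_s: 3.1
position: [0.4565, -0.0897, 0.0859]
eef_rot: [1.0, -0.001, -0.0, 0.0]
force: [0.2, -0.1, 0.3]
finger_gap: 0.0855
gripper_force: 0.0
```

apply_moves:
  increments: [0, 0, 0, 0, 0, 0, 0, 0, 0, 0, 0, 0, 0, 0, 0, 0, 0, 0, 0, 0]
  claw: 1
  grip_force: 30

```text
time_s: 3.6
position: [0.4572, -0.0893, 0.0876]
eef_rot: [1.0, -0.0, 0.001, 0.0]
force: [-0.3, 0.3, -0.3]
finger_gap: 0.067
gripper_force: 33.9
```

apply_moves:
  increments: [0, 0, 0, 0, 0, 0, 0, 0, 0, 0, 0, 0, 0, 0, 0, 0, 0, 0, 0, 0]

```text
time_s: 4.1
position: [0.4568, -0.0891, 0.0869]
eef_rot: [1.0, -0.0, -0.0, -0.0]
force: [0.9, -0.3, -2.2]
finger_gap: 0.0669
gripper_force: 33.9
```

```bash
python3 - <<'E'
from h import *
a=arm.snapshot("scene")[...,::-1];b=arm.snapshot("top")[...,::-1]
f=lambda i,x,y,w,h,s:cv2.resize(i[y:y+h,x:x+w],None,fx=s,fy=s,interpolation=cv2.INTER_CUBIC)
cv2.imwrite("pics/g1.png",np.hstack([f(a,220,110,130,150,3),f(b,220,120,130,150,3)]))
print(arm.read_state()["position"])
E
```

```text
[ 0.4568 -0.0892  0.0869]
```

View pics/g1.png

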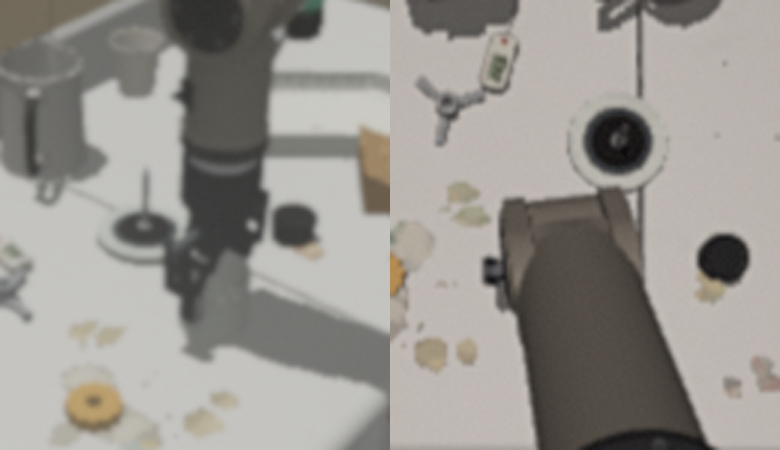

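Tube gripped (gap 67 mm). Lift, carry over the pin.

apply_moves:
  increments: [0, 0, -0.2, 0, 0, 0, -0.3, 0, 0, 0, -0.3, 0, 0, 0, -0.3, 0, 0, 0, -0.24, 0]

```text
time_s: 4.7
position: [0.4569, -0.0892, 0.2226]
eef_rot: [1.0, -0.0, 0.001, 0.0]
force: [-0.4, -0.5, -2.1]
finger_gap: 0.0671
gripper_force: 34.5
```

apply_moves:
  increments: [0.28, 0.14, 0, 0, 0.28, 0.14, 0, 0, 0.28, 0.14, 0, 0, 0.28, 0.14, 0, 0, 0.3, 0.14, 0, 0]

```text
time_s: 5.2
position: [0.5994, -0.1599, 0.2206]
eef_rot: [1.0, -0.0, -0.0, 0.0]
force: [-0.7, -0.2, -1.0]
finger_gap: 0.0672
gripper_force: 34.5
```

apply_moves:
  increments: [0, 0, 0, 0, 0, 0, 0, 0, 0, 0, 0, 0, 0, 0, 0, 0, 0, 0, 0, 0]

```text
time_s: 5.7
position: [0.5982, -0.1588, 0.2211]
eef_rot: [1.0, 0.0, -0.0, 0.0]
force: [0.6, -0.4, -0.4]
finger_gap: 0.0674
gripper_force: 34.5
```

```bash
python3 - <<'E'
from h import *
a=arm.snapshot("scene")[...,::-1]
p=arm.read_state()["position"];print(p)
g,r=(0,255,0),(0,0,255)
P=p[:2];b=(.5988,-.1592)
L=[(P,.034,p[2]-.086,g),(P,.034,p[2]-.022,g),(b,.052,.012,r),(b,.0035,.078,r),(b,.0035,.018,r)]
cv2.imwrite("pics/g2.png",over("scene",a,L,215,80,120,130,4.5))
E
```

```text
[ 0.5983 -0.1589  0.2211]
```

View pics/g2.png

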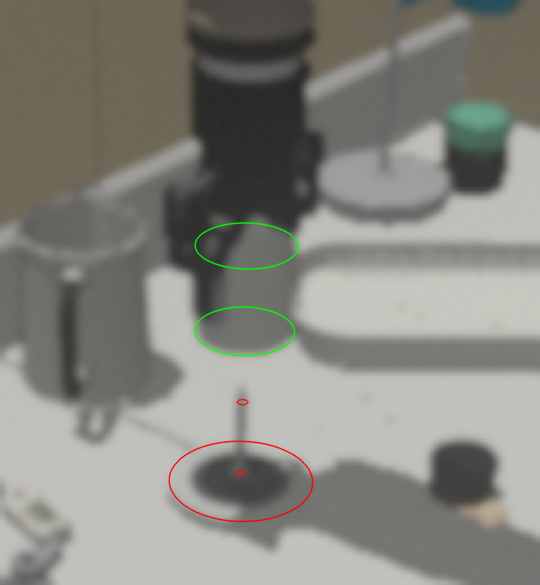

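The tube hangs true over the pin. Lower it.

apply_moves:
  increments: [0, 0, 0.2, 0, 0, 0, 0.25, 0, 0, 0, 0.25, 0, 0, 0, 0.2, 0, 0, 0, 0.15, 0]

```text
time_s: 6.25
position: [0.5982, -0.159, 0.1147]
eef_rot: [1.0, -0.0, -0.001, -0.0]
force: [-0.4, -0.5, -0.9]
finger_gap: 0.0672
gripper_force: 34.5
```

apply_moves:
  increments: [0, 0, 0.05, 0, 0, 0, 0.05, 0, 0, 0, 0.04, 0, 0, 0, 0.02, 0, 0, 0, 0, 0]

```text
time_s: 6.75
position: [0.5989, -0.1593, 0.1002]
eef_rot: [1.0, -0.0, 0.0, 0.0]
force: [1.0, -0.7, -0.6]
finger_gap: 0.0672
gripper_force: 34.5
```

apply_moves:
  increments: [0, 0, 0, 0, 0, 0, 0, 0, 0, 0, 0, 0, 0, 0, 0, 0, 0, 0, 0, 0]
  claw: -1

```text
time_s: 7.25
position: [0.5988, -0.1592, 0.1]
eef_rot: [1.0, -0.0, 0.0, 0.0]
force: [0.1, 0.4, 1.2]
finger_gap: 0.0853
gripper_force: 0.0
```

apply_moves:
  increments: [0, 0, -0.1, 0, 0, 0, -0.2, 0, 0, 0, -0.3, 0, 0, 0, -0.3, 0, 0, 0, -0.3, 0]

```text
time_s: 7.75
position: [0.5987, -0.1592, 0.2218]
eef_rot: [1.0, -0.0, 0.0, 0.0]
force: [0.6, -0.1, -0.0]
finger_gap: 0.0853
gripper_force: 0.0
```

apply_moves:
  increments: [-0.14, -0.43, 0, 0, -0.14, -0.43, 0, 0, -0.14, -0.43, 0, 0, -0.14, -0.43, 0, 0, -0.14, -0.43, 0, 0]

```text
time_s: 8.25
position: [0.5282, 0.0574, 0.2209]
eef_rot: [1.0, -0.0, 0.001, -0.0]
force: [1.0, 0.8, -0.3]
finger_gap: 0.0855
gripper_force: 0.0
```

apply_moves:
  increments: [-0.14, -0.43, 0, 0, -0.14, -0.43, 0, 0, -0.14, -0.43, 0, 0, -0.14, -0.43, 0, 0, -0.17, -0.41, 0, 0]

```text
time_s: 8.75
position: [0.4555, 0.2707, 0.2209]
eef_rot: [1.0, -0.0, 0.001, -0.0]
force: [1.5, 0.4, -0.0]
finger_gap: 0.0854
gripper_force: 0.0
```

apply_moves:
  increments: [0, 0, 0.1, 0, 0, 0, 0.2, 0, 0, 0, 0.2, 0, 0, 0, 0, 0, 0, 0, 0, 0]

```text
time_s: 9.25
position: [0.4561, 0.2686, 0.1704]
eef_rot: [1.0, -0.0, -0.0, 0.0]
force: [-0.1, 0.5, 0.8]
finger_gap: 0.0857
gripper_force: 0.0
```

```bash
python3 - <<'E'
from h import *
a=arm.snapshot("scene")[...,::-1];t=arm.snapshot("top")[...,::-1]
p=arm.read_state()["position"];print(p)
g,r=(0,255,0),(0,0,255)
b=(.5988,-.1592)
L=[(b,.034,.076,g),(b,.034,.012,g),(b,.052,.012,r),((.4557,.2693),.0265,.022,g)]
cv2.imwrite("pics/g3.png",np.hstack([over("scene",a,L,170,140,140,150,2.7),over("top",t,L,225,100,140,150,2.7)]))
E
```

```text
[0.4566 0.269  0.1711]
```

View pics/g3.png

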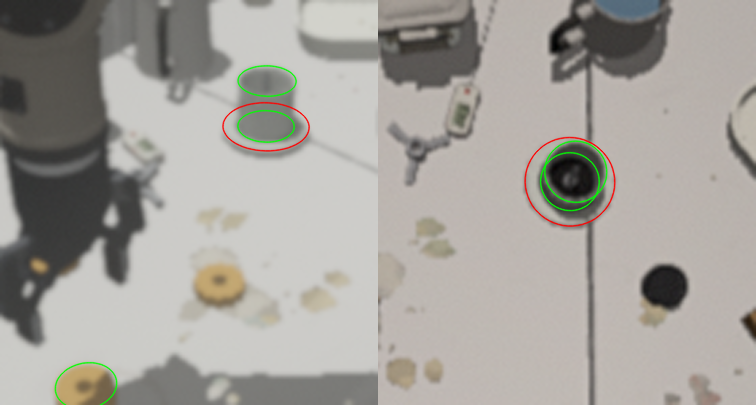

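The tube is seated, its rim matching the predicted circle in both views. Now the thick disc.

apply_moves:
  increments: [0, 0, 0.2, 0, 0, 0, 0.25, 0, 0, 0, 0.25, 0, 0, 0, 0.2, 0, 0, 0, 0.05, 0]

```text
time_s: 9.85
position: [0.4557, 0.2684, 0.0741]
eef_rot: [1.0, -0.0, -0.001, 0.001]
force: [-0.5, -0.4, 1.6]
finger_gap: 0.0853
gripper_force: 0.0
```

apply_moves:
  increments: [0, 0, 0, 0, 0, 0, 0, 0, 0, 0, 0, 0, 0, 0, 0, 0, 0, 0, 0, 0]
  claw: 1
  grip_force: 20

```text
time_s: 10.35
position: [0.4568, 0.2694, 0.0765]
eef_rot: [1.0, -0.0, 0.001, -0.001]
force: [-1.0, -1.2, 7.2]
finger_gap: 0.052
gripper_force: 20.9
```

apply_moves:
  increments: [0, 0, 0, 0, 0, 0, 0, 0, 0, 0, 0, 0, 0, 0, -0.1, 0, 0, 0, -0.1, 0]

```text
time_s: 10.85
position: [0.456, 0.2689, 0.0959]
eef_rot: [1.0, -0.0, 0.0, -0.0]
force: [0.2, 0.4, 0.5]
finger_gap: 0.0519
gripper_force: 21.4
```

```bash
python3 - <<'E'
from h import *
a=arm.snapshot("scene")[...,::-1]
s=arm.read_state();p=s["position"];print(p,s["finger_gap"],s["force"])
L=[(p[:2],.0265,p[2]-.076,(0,255,0)),(p[:2],.0265,p[2]-.054,(0,255,0))]
cv2.imwrite("pics/g4.png",over("scene",a,L,150,200,110,110,5))
E
```

```text
[0.4568 0.2694 0.0975] 0.051493849712556126 [ 0.1615 -0.0808  0.7806]
```

View pics/g4.png

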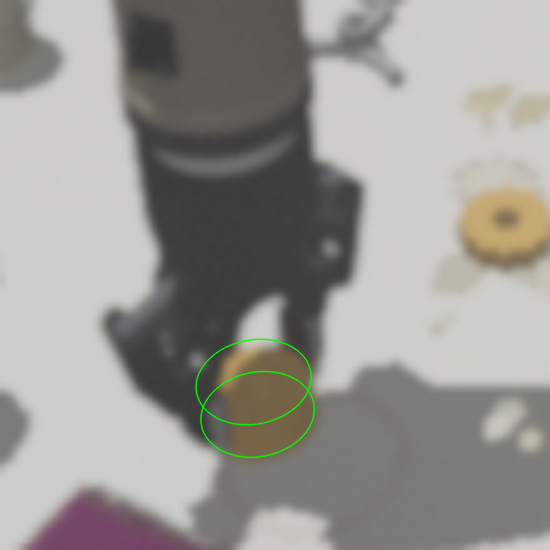

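apply_moves:
  increments: [0, 0, -0.15, 0, 0, 0, -0.25, 0, 0, 0, -0.3, 0, 0, 0, -0.3, 0, 0, 0, -0.15, 0]

```text
time_s: 11.4
position: [0.4566, 0.2694, 0.2134]
eef_rot: [1.0, -0.0, 0.002, -0.001]
force: [-0.2, 0.6, -1.1]
finger_gap: 0.0521
gripper_force: 21.4
```

apply_moves:
  increments: [0.14, 0.42, 0, 0, 0.14, 0.43, 0, 0, 0.14, 0.43, 0, 0, 0.14, 0.43, 0, 0, 0.14, 0.43, 0, 0]

```text
time_s: 11.9
position: [0.5261, 0.0531, 0.211]
eef_rot: [1.0, -0.0, 0.0, -0.0]
force: [1.0, -0.3, 0.4]
finger_gap: 0.0516
gripper_force: 21.4
```

apply_moves:
  increments: [0.14, 0.43, 0, 0, 0.14, 0.43, 0, 0, 0.14, 0.43, 0, 0, 0.14, 0.43, 0, 0, 0.17, 0.43, 0, 0]

```text
time_s: 12.4
position: [0.5987, -0.162, 0.211]
eef_rot: [1.0, -0.0, 0.0, -0.0]
force: [1.5, -0.1, -0.3]
finger_gap: 0.0516
gripper_force: 21.4
```

apply_moves:
  increments: [0, 0, 0, 0, 0, 0, 0, 0, 0, 0, 0, 0, 0, 0, 0, 0, 0, 0, 0, 0]

```text
time_s: 12.9
position: [0.5986, -0.1587, 0.2101]
eef_rot: [1.0, 0.001, -0.0, -0.0]
force: [0.4, 0.4, -0.1]
finger_gap: 0.0515
gripper_force: 21.4
```

```bash
python3 - <<'E'
from h import *
a=arm.snapshot("scene")[...,::-1]
s=arm.read_state();p=s["position"];print(p,s["finger_gap"],s["force"])
b=(.5988,-.1592)
L=[(p[:2],.0265,p[2]-.076,(0,255,0)),(p[:2],.0265,p[2]-.054,(0,255,0)),(b,.034,.076,(0,0,255)),(b,.001,.092,(0,0,255))]
cv2.imwrite("pics/g5.png",over("scene",a,L,215,80,110,120,5))
E
```

```text
[ 0.5987 -0.159   0.2102] 0.051721921166764724 [ 0.5891 -0.2429 -0.7085]
```

View pics/g5.png

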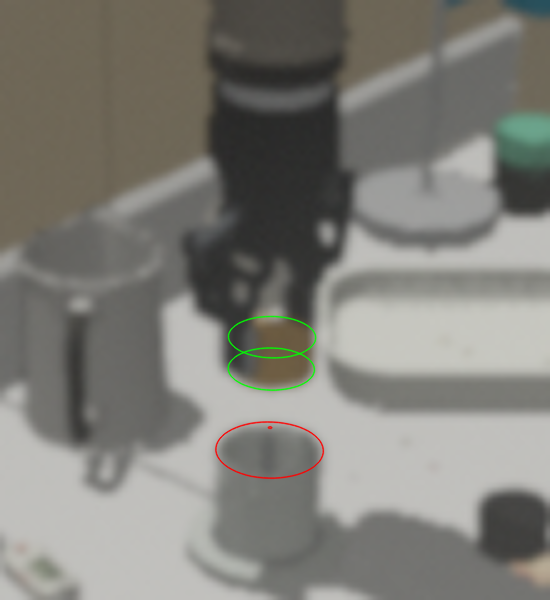

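Disc hangs straight over the tube, its centre about 1 mm off the pin. Lower to just above the rim and release.

apply_moves:
  increments: [0, 0, 0.1, 0, 0, 0, 0.2, 0, 0, 0, 0.15, 0, 0, 0, 0.08, 0, 0, 0, 0.03, 0]

```text
time_s: 13.45
position: [0.5981, -0.16, 0.1525]
eef_rot: [1.0, -0.0, -0.001, -0.0]
force: [-0.2, -0.9, 0.1]
finger_gap: 0.0518
gripper_force: 21.4
```

apply_moves:
  increments: [0, 0, 0, 0, 0, 0, 0, 0, 0, 0, 0, 0, 0, 0, 0, 0, 0, 0, 0, 0]

```text
time_s: 13.95
position: [0.5989, -0.1603, 0.1543]
eef_rot: [1.0, -0.0, 0.0, 0.0]
force: [-0.4, 0.8, -0.6]
finger_gap: 0.0517
gripper_force: 21.4
```

apply_moves:
  increments: [0, 0, 0, 0, 0, 0, 0, 0, 0, 0, 0, 0, 0, 0, 0, 0, 0, 0, 0, 0]
  claw: -1

```text
time_s: 14.45
position: [0.5988, -0.1602, 0.1539]
eef_rot: [1.0, -0.0, 0.0, 0.0]
force: [-0.4, -0.1, 0.5]
finger_gap: 0.0858
gripper_force: 0.0
```

apply_moves:
  increments: [0, 0, -0.1, 0, 0, 0, -0.2, 0, 0, 0, -0.2, 0, 0, 0, -0.16, 0, 0, 0, 0, 0]

```text
time_s: 14.95
position: [0.6003, -0.1605, 0.2231]
eef_rot: [1.0, -0.0, 0.003, 0.001]
force: [-0.2, -0.5, 0.5]
finger_gap: 0.0854
gripper_force: 0.0
```

apply_moves:
  increments: [-0.23, -0.41, 0, 0, -0.23, -0.41, 0, 0, -0.23, -0.41, 0, 0, -0.23, -0.41, 0, 0, -0.23, -0.41, 0, 0]

```text
time_s: 15.45
position: [0.4824, 0.0462, 0.2195]
eef_rot: [1.0, -0.0, -0.0, 0.0]
force: [0.3, 1.5, -0.5]
finger_gap: 0.0853
gripper_force: 0.0
```

apply_moves:
  increments: [-0.24, -0.41, 0, 0, 0, 0, 0.2, 0, 0, 0, 0.2, 0, 0, 0, 0, 0, 0, 0, 0, 0]

```text
time_s: 15.95
position: [0.4597, 0.0857, 0.1798]
eef_rot: [1.0, -0.0, -0.001, 0.0]
force: [0.7, 0.2, -0.7]
finger_gap: 0.0859
gripper_force: 0.0
```

```bash
python3 - <<'E'
from h import *
a=arm.snapshot("scene")[...,::-1];t=arm.snapshot("top")[...,::-1]
s=arm.read_state();p=s["position"];print(p,s["finger_gap"],s["force"])
b=(.5988,-.1592)
L=[(b,.0265,.040,(0,255,0)),(b,.034,.076,(0,0,255)),((.4593,.0866),.0265,.016,(0,0,255))]
cv2.imwrite("pics/g6.png",np.hstack([over("scene",a,L,225,140,80,120,5),over("top",t,L,250,120,80,120,5)]))
E
```

```text
[0.4604 0.0857 0.1806] 0.08538017845797846 [-0.1566  0.5471 -0.6582]
```

View pics/g6.png

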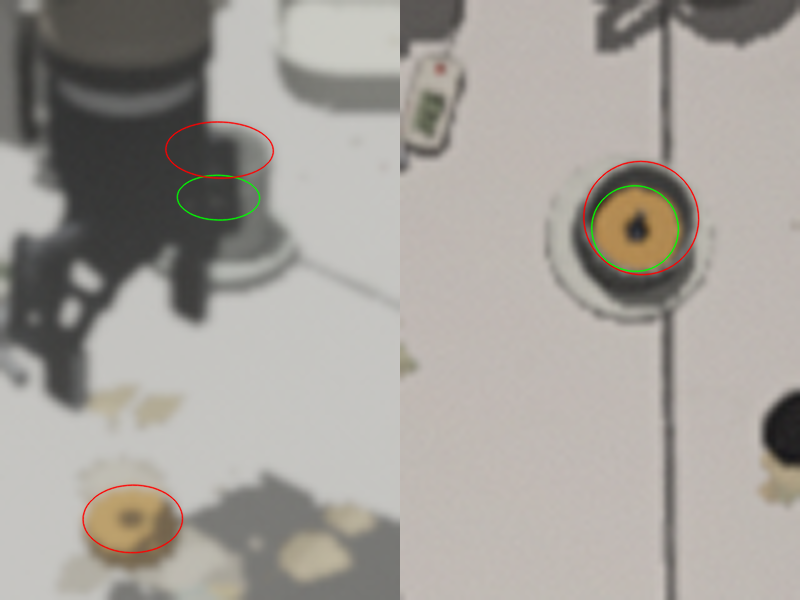

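Thick disc lies flat in the tube, matching the predicted circle. Next the fluted disc.

apply_moves:
  increments: [0, 0, 0.25, 0, 0, 0, 0.3, 0, 0, 0, 0.3, 0, 0, 0, 0.15, 0, 0, 0, 0.04, 0]

```text
time_s: 16.55
position: [0.4597, 0.0855, 0.0751]
eef_rot: [1.0, -0.0, -0.001, 0.0]
force: [-0.8, 0.6, 0.1]
finger_gap: 0.0854
gripper_force: 0.0
```

apply_moves:
  increments: [0, 0, 0, 0, 0, 0, 0, 0, 0, 0, 0, 0, 0, 0, 0, 0, 0, 0, 0, 0]
  claw: 1

```text
time_s: 17.05
position: [0.4608, 0.086, 0.0772]
eef_rot: [1.0, -0.0, 0.001, -0.0]
force: [-1.5, -0.7, 7.4]
finger_gap: 0.0516
gripper_force: 20.6
```

apply_moves:
  increments: [0, 0, -0.1, 0, 0, 0, -0.3, 0, 0, 0, -0.4, 0, 0, 0, -0.4, 0, 0, 0, -0.2, 0]

```text
time_s: 17.55
position: [0.4609, 0.0862, 0.22]
eef_rot: [1.0, -0.0, 0.003, -0.001]
force: [0.5, -0.2, 0.6]
finger_gap: 0.0515
gripper_force: 21.4
```

apply_moves:
  increments: [0.23, 0.41, 0, 0, 0.23, 0.41, 0, 0, 0.23, 0.41, 0, 0, 0.23, 0.41, 0, 0, 0.23, 0.41, 0, 0]

```text
time_s: 18.05
position: [0.5753, -0.121, 0.2172]
eef_rot: [1.0, -0.0, 0.001, -0.0]
force: [0.2, 0.8, -0.4]
finger_gap: 0.0514
gripper_force: 21.4
```

apply_moves:
  increments: [0.23, 0.4, 0, 0, 0, 0, 0, 0, 0, 0, 0, 0, 0, 0, 0, 0, 0, 0, 0, 0]

```text
time_s: 18.55
position: [0.5974, -0.1574, 0.2163]
eef_rot: [1.0, 0.001, -0.0, -0.0]
force: [-0.2, -0.7, -0.0]
finger_gap: 0.0516
gripper_force: 21.4
```

```bash
cat > blob.py <<'E'
from h import *
def chk(h,z):
    a=arm.snapshot("scene");R=[]
    for _ in range(4): arm.snapshot("top");R.append(arm.read_state()["position"])
    p=np.mean(R,0);print("tcp",p)
    q=cv2.cvtColor(a,cv2.COLOR_RGB2HSV);m=((q[...,0]>10)&(q[...,0]<25)&(q[...,1]>90)).astype(np.uint8)
    n,l,st,c=cv2.connectedComponentsWithStats(m)
    e=proj("scene",[p[0],p[1],p[2]-.076+h/2])[0]
    for i in range(1,n):
        if st[i,4]>25 and np.hypot(*(c[i]-e))<25: print(st[i],c[i])
    b=proj("scene",circ(p,.0265,p[2]-.076));t=proj("scene",circ(p,.0265,p[2]-.076+h))
    print("expected",e,"x",b[:,0].min(),b[:,0].max(),"y",t[:,1].min(),b[:,1].max())
E
python3 -c "
from blob import *
chk(.016,0)"
```

```text
tcp [ 0.5976 -0.1582  0.2162]
[268 146   8   8  60] [271.4 149.5]
expected [268.9871 149.3957] x 260.2914947249834 277.5870915402021 y 142.98561500716025 155.98993772285843
```

apply_moves:
  increments: [0.015, 0.01, 0.1, 0, 0, 0, 0.2, 0, 0, 0, 0.2, 0, 0, 0, 0.1, 0, 0, 0, 0.02, 0]

```text
time_s: 19.3
position: [0.5984, -0.1601, 0.1521]
eef_rot: [1.0, -0.0, -0.001, -0.0]
force: [-0.5, -0.3, -0.6]
finger_gap: 0.0516
gripper_force: 21.4
```

apply_moves:
  increments: [0, 0, 0, 0, 0, 0, 0, 0, 0, 0, 0, 0, 0, 0, 0, 0, 0, 0, 0, 0]

```text
time_s: 19.8
position: [0.5994, -0.1603, 0.1544]
eef_rot: [1.0, -0.0, 0.0, 0.0]
force: [-0.2, 0.5, 0.0]
finger_gap: 0.0512
gripper_force: 21.4
```

apply_moves:
  increments: [0, 0, 0, 0, 0, 0, 0, 0, 0, 0, 0, 0, 0, 0, 0, 0, 0, 0, 0, 0]
  claw: -1

```text
time_s: 20.3
position: [0.5993, -0.1602, 0.1539]
eef_rot: [1.0, -0.0, 0.0, 0.0]
force: [0.1, -0.1, -0.1]
finger_gap: 0.0851
gripper_force: 0.0
```

apply_moves:
  increments: [0, 0, -0.1, 0, 0, 0, -0.2, 0, 0, 0, -0.2, 0, 0, 0, -0.16, 0, 0, 0, 0, 0]

```text
time_s: 20.8
position: [0.6007, -0.1605, 0.2229]
eef_rot: [1.0, -0.0, 0.002, 0.001]
force: [0.5, 0.1, -0.2]
finger_gap: 0.0857
gripper_force: 0.0
```

apply_moves:
  increments: [0.02, -0.4, 0, 0, 0.02, -0.4, 0, 0, 0.02, -0.4, 0, 0, 0.02, -0.4, 0, 0, 0.02, -0.4, 0, 0]

```text
time_s: 21.3
position: [0.6088, 0.0412, 0.2192]
eef_rot: [1.0, -0.0, -0.0, 0.0]
force: [0.0, -0.4, 0.3]
finger_gap: 0.0854
gripper_force: 0.0
```

apply_moves:
  increments: [0.03, -0.4, 0, 0, 0.03, -0.4, 0, 0, 0.03, -0.42, 0, 0, 0, 0, 0.2, 0, 0, 0, 0.2, 0]

```text
time_s: 21.8
position: [0.618, 0.1643, 0.1792]
eef_rot: [1.0, 0.002, 0.0, -0.0]
force: [-0.0, -0.3, -0.8]
finger_gap: 0.0853
gripper_force: 0.0
```

```bash
cat > inside.py <<'E'
from h import *
def inside(z):
    R=[]
    for _ in range(3): a=arm.snapshot("top");R.append(arm.read_state()["position"])
    print("tcp",np.mean(R,0))
    q=cv2.cvtColor(a,cv2.COLOR_RGB2HSV);m=((q[...,0]>8)&(q[...,0]<28)&(q[...,1]>80)).astype(np.uint8)
    n,l,st,c=cv2.connectedComponentsWithStats(m)
    b=np.array([.5988,-.1592]);e=proj("top",[*b,z])[0];t=proj("top",circ(b,.0265,z))
    print("exp",e,t.min(0),t.max(0))
    for i in range(1,n):
        if st[i,4]>30 and np.hypot(*(c[i]-e))<15: print("seen",st[i],c[i])
E
python3 -c "
from inside import *
inside(.056)"
```

```text
tcp [0.6166 0.1616 0.1765]
exp [297.0501 164.2666] [288.2639 155.6123] [305.8393 172.9534]
seen [288 156  18  18 246] [296.8252 164.2683]
```

Fluted disc is in place (seen at 296.8,164.3; expected 297.0,164.3). Now the thin one.

apply_moves:
  increments: [0.015, 0, 0.25, 0, 0, 0, 0.3, 0, 0, 0, 0.3, 0, 0, 0, 0.14, 0, 0, 0, 0.035, 0]

```text
time_s: 22.45
position: [0.6194, 0.1612, 0.0764]
eef_rot: [1.0, -0.0, -0.001, 0.0]
force: [0.7, -0.2, 0.7]
finger_gap: 0.0851
gripper_force: 0.0
```

apply_moves:
  increments: [0, 0, 0, 0, 0, 0, 0, 0, 0, 0, 0, 0, 0, 0, 0, 0, 0, 0, 0, 0]
  claw: 1

```text
time_s: 22.95
position: [0.621, 0.1621, 0.0795]
eef_rot: [1.0, -0.0, 0.001, -0.0]
force: [-1.0, -0.6, 5.0]
finger_gap: 0.0501
gripper_force: 19.9
```

apply_moves:
  increments: [0, 0, -0.1, 0, 0, 0, -0.3, 0, 0, 0, -0.4, 0, 0, 0, -0.4, 0, 0, 0, -0.22, 0]

```text
time_s: 23.45
position: [0.6212, 0.1624, 0.2245]
eef_rot: [1.0, -0.0, 0.003, -0.001]
force: [0.3, -0.6, -1.3]
finger_gap: 0.0501
gripper_force: 20.9
```

apply_moves:
  increments: [-0.02, 0.4, 0, 0, -0.02, 0.4, 0, 0, -0.02, 0.4, 0, 0, -0.02, 0.4, 0, 0, -0.03, 0.4, 0, 0]

```text
time_s: 23.95
position: [0.6088, -0.0398, 0.2209]
eef_rot: [1.0, -0.0, 0.001, 0.0]
force: [0.9, 1.1, 0.7]
finger_gap: 0.0498
gripper_force: 20.9
```

apply_moves:
  increments: [-0.03, 0.4, 0, 0, -0.03, 0.4, 0, 0, -0.02, 0.41, 0, 0, 0, 0, 0, 0, 0, 0, 0, 0]

```text
time_s: 24.45
position: [0.6006, -0.1606, 0.2204]
eef_rot: [1.0, -0.002, 0.001, 0.0]
force: [0.1, 0.9, -0.6]
finger_gap: 0.0496
gripper_force: 20.9
```

```bash
python3 -c "
from blob import *
chk(.011,0);print(arm.read_state()['finger_gap'])"
```

```text
tcp [ 0.6011 -0.1574  0.2199]
[267 146   9   7  54] [271.0926 148.9815]
expected [267.9283 148.7661] x 259.2442706760324 276.5548475255442 y 143.0917505411809 154.61772076907846
0.04958380450124422
```

apply_moves:
  increments: [-0.005, 0.018, 0.1, 0, 0, 0, 0.2, 0, 0, 0, 0.2, 0, 0, 0, 0.1, 0, 0, 0, 0.03, 0]

```text
time_s: 25.2
position: [0.5994, -0.1606, 0.1547]
eef_rot: [1.0, 0.0, -0.001, -0.0]
force: [0.3, -0.9, -0.3]
finger_gap: 0.05
gripper_force: 20.9
```

apply_moves:
  increments: [0, 0, 0, 0, 0, 0, 0, 0, 0, 0, 0, 0, 0, 0, 0, 0, 0, 0, 0, 0]

```text
time_s: 25.7
position: [0.6005, -0.1611, 0.1569]
eef_rot: [1.0, -0.0, 0.0, 0.0]
force: [0.3, 0.0, 0.3]
finger_gap: 0.0501
gripper_force: 20.9
```

```bash
python3 - <<'E'
from h import *
a=arm.snapshot("scene")[...,::-1]
s=arm.read_state();p=s["position"];print(p,s["finger_gap"],s["force"])
b=(.5988,-.1592);d=p[:2]-[.0017,0]
L=[(d,.0265,p[2]-.0785,(0,255,0)),(d,.0265,p[2]-.0675,(0,255,0)),(b,.034,.076,(0,0,255)),(b,.001,.092,(0,0,255))]
cv2.imwrite("pics/g7.png",over("scene",a,L,230,110,80,80,7))
E
```

```text
[ 0.6004 -0.1611  0.1568] 0.0497552494343873 [ 0.0738 -0.1418  0.1155]
```

View pics/g7.png

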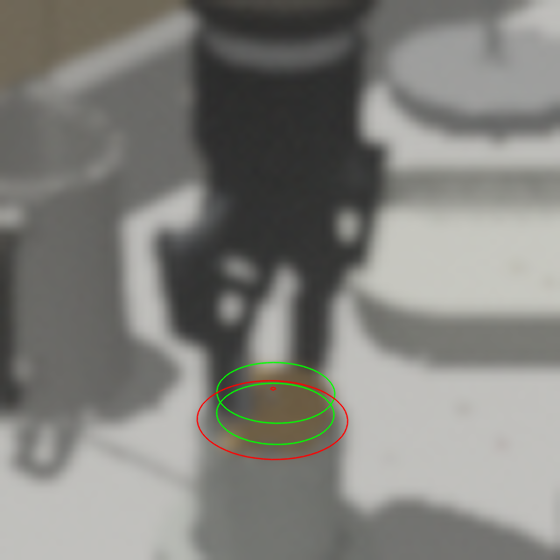

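Disc hangs level just above the rim round the pin; release.

apply_moves:
  increments: [0, -0.01, 0, 0, 0, 0, 0, 0, 0, 0, 0, 0, 0, 0, 0, 0, 0, 0, 0, 0]

```text
time_s: 26.25
position: [0.6003, -0.1601, 0.1564]
eef_rot: [1.0, -0.0, 0.0, 0.0]
force: [-0.0, 0.4, -0.1]
finger_gap: 0.05
gripper_force: 20.9
```

apply_moves:
  increments: [0, 0, 0, 0, 0, 0, 0, 0, 0, 0, 0, 0, 0, 0, 0, 0, 0, 0, 0, 0]
  claw: -1

```text
time_s: 26.75
position: [0.6003, -0.16, 0.1564]
eef_rot: [1.0, -0.0, 0.0, 0.0]
force: [0.2, -0.0, -0.3]
finger_gap: 0.0852
gripper_force: 0.0
```

apply_moves:
  increments: [0, 0, -0.1, 0, 0, 0, -0.2, 0, 0, 0, -0.2, 0, 0, 0, -0.15, 0, 0, 0, 0, 0]

```text
time_s: 27.25
position: [0.6016, -0.1602, 0.2243]
eef_rot: [1.0, -0.0, 0.002, 0.001]
force: [0.0, -0.2, -1.1]
finger_gap: 0.0856
gripper_force: 0.0
```

apply_moves:
  increments: [0.07, -0.36, 0, 0, 0.07, -0.36, 0, 0, 0.07, -0.36, 0, 0, 0.07, -0.36, 0, 0, 0.07, -0.34, 0, 0]

```text
time_s: 27.75
position: [0.635, 0.0197, 0.2206]
eef_rot: [1.0, -0.0, -0.001, -0.0]
force: [0.5, -0.3, -0.3]
finger_gap: 0.0855
gripper_force: 0.0
```

apply_moves:
  increments: [0, 0, 0.1, 0, 0, 0, 0.2, 0, 0, 0, 0.1, 0, 0, 0, 0, 0, 0, 0, 0, 0]

```text
time_s: 28.25
position: [0.6353, 0.0173, 0.1813]
eef_rot: [1.0, -0.001, -0.0, 0.0]
force: [0.1, -0.5, 0.1]
finger_gap: 0.0854
gripper_force: 0.0
```

```bash
python3 -c "
from inside import *
inside(.067)"
```

```text
tcp [0.6358 0.0176 0.1821]
exp [297.4309 163.616 ] [288.5583 154.8784] [306.3066 172.3869]
seen [288 155  19  19 269] [297.3978 164.1004]
```

Thin disc in place. Now the spider hub, with the fingers half open.

apply_moves:
  increments: [0, 0, 0, 0, 0, 0, 0.2, 0, 0, 0, 0.2, 0, 0, 0, 0.2, 0, 0, 0, 0.1, 0]
  claw: 0

```text
time_s: 28.9
position: [0.6347, 0.0178, 0.1101]
eef_rot: [1.0, -0.0, -0.001, 0.0]
force: [-1.0, -0.1, 0.1]
finger_gap: 0.0423
gripper_force: 0.0
```

apply_moves:
  increments: [0, 0, 0.1, 0, 0, 0, 0.1, 0, 0, 0, 0.07, 0, 0, 0, 0, 0, 0, 0, 0, 0]

```text
time_s: 29.4
position: [0.6355, 0.018, 0.0846]
eef_rot: [1.0, -0.0, 0.0, -0.0]
force: [-0.0, 0.4, 0.3]
finger_gap: 0.0428
gripper_force: 0.0
```

apply_moves:
  increments: [0, 0, 0, 0, 0, 0, 0, 0, 0, 0, 0, 0, 0, 0, 0, 0, 0, 0, 0, 0]
  claw: 1
  grip_force: 35

```text
time_s: 29.9
position: [0.6358, 0.0181, 0.0852]
eef_rot: [1.0, -0.0, 0.001, -0.0]
force: [-1.1, -0.3, 6.6]
finger_gap: 0.0222
gripper_force: 34.5
```

apply_moves:
  increments: [0, 0, 0, 0, 0, 0, -0.1, 0, 0, 0, -0.3, 0, 0, 0, -0.4, 0, 0, 0, -0.3, 0]

```text
time_s: 30.4
position: [0.6355, 0.018, 0.1967]
eef_rot: [1.0, -0.0, 0.001, -0.0]
force: [0.7, 0.3, -0.6]
finger_gap: 0.0222
gripper_force: 34.5
```

apply_moves:
  increments: [-0.07, 0.36, 0, 0, -0.07, 0.36, 0, 0, -0.08, 0.36, 0, 0, -0.08, 0.36, 0, 0, -0.07, 0.33, 0, 0]

```text
time_s: 30.9
position: [0.5974, -0.161, 0.1948]
eef_rot: [1.0, -0.001, -0.0, 0.0]
force: [0.5, -0.1, -1.2]
finger_gap: 0.0222
gripper_force: 34.5
```

apply_moves:
  increments: [0, 0, 0, 0, 0, 0, 0, 0, 0, 0, 0, 0, 0, 0, 0, 0, 0, 0, 0, 0]

```text
time_s: 31.4
position: [0.5986, -0.1576, 0.1944]
eef_rot: [1.0, 0.001, 0.0, -0.0]
force: [0.4, 1.3, -1.6]
finger_gap: 0.0221
gripper_force: 34.5
```

```bash
python3 - <<'E'
from h import *
a=arm.snapshot("scene")[...,::-1]
s=arm.read_state();p=s["position"];print(p,s["finger_gap"],s["force"])
b=(.5988,-.1592)
L=[(p[:2],.042,p[2]-.080,(0,255,0)),(p[:2],.012,p[2]-.062,(0,255,0)),(b,.034,.076,(0,0,255)),(b,.001,.092,(0,0,255))]
cv2.imwrite("pics/g8.png",over("scene",a,L,230,110,80,80,7))
E
```

```text
[ 0.5985 -0.1579  0.1944] 0.022008522021745164 [-0.2425  0.4944 -0.2269]
```

View pics/g8.png

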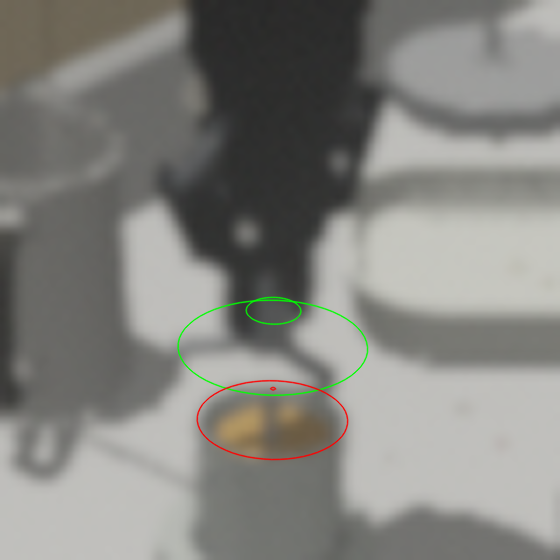

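The spider hangs level and centred above the pin; lower it.

apply_moves:
  increments: [0, 0, 0.07, 0, 0, 0, 0.07, 0, 0, 0, 0.07, 0, 0, 0, 0.05, 0, 0, 0, 0, 0]

```text
time_s: 31.95
position: [0.5977, -0.1589, 0.1672]
eef_rot: [1.0, -0.0, -0.001, -0.0]
force: [-0.8, 0.6, -0.3]
finger_gap: 0.022
gripper_force: 34.5
```

apply_moves:
  increments: [0, 0, 0.05, 0, 0, 0, 0.03, 0, 0, 0, 0.02, 0, 0, 0, 0, 0, 0, 0, 0, 0]

```text
time_s: 32.45
position: [0.5983, -0.1591, 0.1585]
eef_rot: [1.0, -0.0, 0.0, 0.0]
force: [0.4, 0.1, -0.8]
finger_gap: 0.0219
gripper_force: 34.5
```

apply_moves:
  increments: [0, 0, 0.015, 0, 0, 0, 0, 0, 0, 0, 0, 0, 0, 0, 0, 0, 0, 0, 0, 0]

```text
time_s: 32.95
position: [0.5983, -0.159, 0.157]
eef_rot: [1.0, -0.0, 0.0, 0.0]
force: [0.7, -0.5, -1.2]
finger_gap: 0.0221
gripper_force: 34.5
```

apply_moves:
  increments: [0, 0, 0, 0, 0, 0, 0, 0, 0, 0, 0, 0, 0, 0, 0, 0, 0, 0, 0, 0]
  claw: -1

```text
time_s: 33.45
position: [0.5983, -0.159, 0.157]
eef_rot: [1.0, -0.0, 0.0, 0.0]
force: [-0.2, -0.3, -0.7]
finger_gap: 0.0852
gripper_force: 0.0
```

apply_moves:
  increments: [0, 0, -0.1, 0, 0, 0, -0.3, 0, 0, 0, -0.3, 0, 0, 0, -0.2, 0, 0, 0, 0, 0]

```text
time_s: 33.95
position: [0.6001, -0.1593, 0.2512]
eef_rot: [1.0, -0.0, 0.003, 0.001]
force: [0.6, 0.1, 0.6]
finger_gap: 0.0856
gripper_force: 0.0
```

apply_moves:
  increments: [-0.2, -0.4, 0, 0, -0.2, -0.4, 0, 0, -0.2, -0.4, 0, 0, -0.2, -0.4, 0, 0, 0, 0, 0, 0]

```text
time_s: 34.45
position: [0.5155, 0.0072, 0.2468]
eef_rot: [1.0, 0.004, -0.001, -0.001]
force: [1.1, 0.1, 0.8]
finger_gap: 0.0854
gripper_force: 0.0
```

```bash
python3 - <<'E'
from h import *
a=arm.snapshot("scene")[...,::-1];t=arm.snapshot("top")[...,::-1]
b=(.5988,-.1592)
L=[(b,.012,.094,(0,255,0)),(b,.034,.076,(0,0,255)),(b,.042,.081,(255,0,0))]
cv2.imwrite("pics/g9.png",np.hstack([over("scene",a,L,235,125,65,80,6),over("top",t,L,265,130,65,80,6)]))
E
```

```text
(no output)
```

View pics/g9.png

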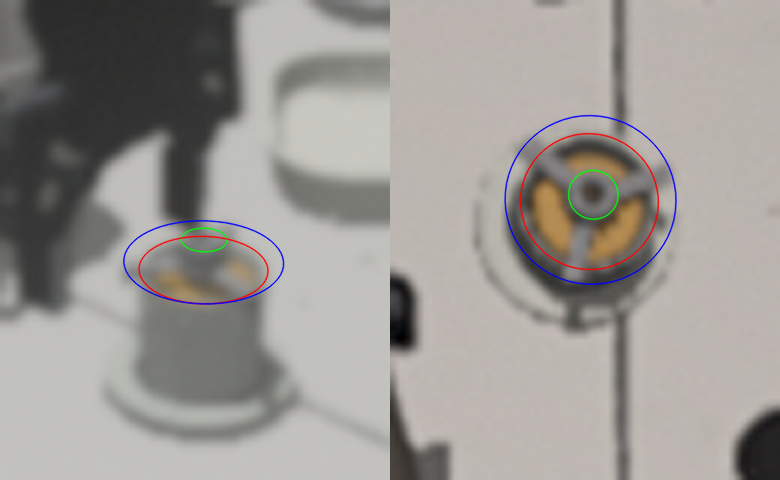

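The spider sits centred and level on the rim in both views. Handing in.

```bash
python3 -c "
from bench import arm
print(arm.sign_off())"
```

```text
the job is handed in; nothing more can be done
None
```

The job is handed in: the last pictures show the tube seated, the thick, fluted and thin discs stacked in it and the spider level on the rim, with nothing else touched as far as I saw, but no verdict came back; I viewed 15 pictures, one over the limit of 14.

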